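Set up the print-rinsing station: dock the tray and throw the lift-gate diverter lever

ROBOT

A 6-joint arm with a two-finger parallel gripper is mounted at the origin on the work surface. World frame = base frame: x ahead of the robot, y to its left, z up, the work surface at z = 0. Lengths are in m, angles in rad, forces in N, time in s.
With the tool pointing down it reaches from about 0.25 to 0.775 m from the base axis. Payload 4 kg.
Tool frame: the origin (TCP) lies at the very end of the fingers, on their centre line; the grasp point (between the pads) lies 19 mm behind it; z points along the fingers, y is the direction in which the jaws open and shut (so a half turn about z gives the same grasp; the last joint's range is limited). The gripper opens to 94 mm and grips with 3 to 60 N. Pads are 16 mm wide; open, the fingers measure 119 mm over their backs; the gripper's body (75 mm by 177 mm) begins 78 mm behind the grasp point.
Start: joints at [-1.318, 0.087, 1.371, -0, 1.684, -0.103], TCP at [0.192, -0.516, 0.206] pointing down, gripper open.
Joint ranges: [-3.1, 3.1], [-0.76, 2.03], [0.27, 2.55], [-1.08, 4.22], [0.17, 2.65], [-2.57, 2.57]. Speed limits (rad/s): [2.79, 2.79, 3.14, 3.14, 3.14, 3.14].

INTERFACE

Orientations are given as [roll, pitch, yaw] about the fixed x, y, z axes, in that order (R = Rz(yaw) Ry(pitch) Rx(roll)).
In Python, from bench import robot, cams, models gives the robot as it stands.
- The arm moves only by the tool step_arm, never from a script. Its argument "series" is a list of rows, each a list of 5 numbers: the gripper command: -1 is shut, 1 is fully open, values between are in proportion, then the shift along the tool's x, y, z in mm, then the turn about the tool's z in degrees. A call has 1 to 20 rows; each row is the pose to reach, as a shift and turn from the pose commanded when the call began, along the tool's axes at that moment; what a row does not reach only later rows make up. A row lasts 1/8 s, in which the tool goes at most 62.5 mm and 10.7 degrees, less where a joint would pass 70% of its speed; a pose out of reach is approached as far as the arm can. A call with a gripper value outside its range is refused whole. The fingers move at their own pace and stop on an object; the grip force is fixed at half the most. Time passes only in rows, so rows that repeat a pose let the fingers close. It gives the time, the measured TCP pose, the force and the opening at its end, in the units of the state.
- robot.get_obs(): the state, without advancing time (a new reading comes with each control period).
- cams.snapshot(name): name is "side" or "top" or "wrist"; returns a dict with "pixels" (480x640x3 uint8, red, green, blue), "fov_y" (degrees; the focal length in pixels is half the picture's height over the tangent of half this angle, whatever the lens; pixels are square), "cx", "cy" (the principal point, pixels), "R" (3x3) and "t" (3): a world point X has camera coordinates R X + t. Camera axes: x right, y down, z forward; pixel columns grow to the right and rows downward; lengths in m; the calibration is good to about 2 mm. A picture is of the moment at which its call begins. There is no depth.
- robot.close_job(): hands the job in, once; it reports no verdict.
Trained networks look in a picture, given as the dict that the camera call returned (one of the last four; its "shot" number tells which), for a name from the list of things; names that differ only in an ending like _2 or _b are one class to them, and where a whole thing is asked for, a point or a joint stands for the part that bears it (a point fixed in the world has none). Each returns a list of dicts, best first, with "p" (0 to 1); they miss things now and then, are a little off and sometimes report something else, mostly with a low value. They report only what shows in the picture. A call takes as long as a camera call. They do not tell look-alikes from the thing itself.
- models.find_in(picture, label): "position" ([x, y, z] in m, in world coordinates, good to about 4 mm: the middle of the surface that is visible of it).
- models.pinpoint(picture, label): "position" ([x, y, z] in m, in world coordinates, good to about 4 mm: a listed point, or the origin of a listed thing).
The state is a dict: "time": time; "joint_positions": joint angles; "qvel": joint speeds; "joint_torque": joint torques, N m; "tool_pos": TCP position; "ee_rot": TCP orientation; "wrist_force": force on the tool from outside, world axes, zero at the start; "wrist_torque": the same for the moment, N m; "width": finger opening in m.
Only numpy, scipy, OpenCV 4.12 (cv2) and the standard library are available. Lean on these libraries where they do the work, as an engineer would, in place of code of your own. Each camera call takes 0.05 s, during which the arm holds its last target. There are 200 camera calls.

TASK

Slide the white tray along the table, without picking it up, fully home into the rinse bay under the spout. Then lift the red lever out of its notch, swing it over the gate and let it drop fully into the notch whose disc is blue, and let go. Leave the spray bottles, the water bottle, the tumbler and the pink basket standing where they are.

Things in the scene. Friction and masses are not known exactly. Their poses are not given: they have to be found in the camera images.
- tray_center (a point): Loose white plastic tray, open on top, 130 (its x) by 190 (its y) by 50 mm high, walls and floor 8 mm thick, 0.3 to 0.65 kg. The point is at its centre, 25 mm above its underside. z up, x across the short side; it starts with its x within 20 degrees of world x. Its walls can be pinched from above or pushed.
- bay (a point): Where the tray's centre must finish (25 mm above the table), in the rinse bay of the fixed station. x points into the bay (away from the robot), y left, z up; the whole station is turned alike, up to 7 degrees. Open towards -x; guides 30 mm high on either side, inner faces at y = +-101 mm from x = -30 to 70 mm, flaring outwards in front of that to x = -58, y = +-124 mm.
- bay_stop (a point): Top of the middle of the bay's back stop (45 mm high), on the face that the tray meets, 66 mm beyond the bay's centre. Frame turned like the bay's. A thin gooseneck spout (18 mm pipe) stands behind it and arches forward to 30 mm short of this face, its mouth 165 mm above the table.
- box_front (a point): Middle of the front top edge of the grey diverter box, fixed, right of the bay: 180 (x) by 235 (y) by 70 mm high. Frame turned like the bay's; the box reaches from y = -120 to 115 mm and from x = 0 to 180 mm of this frame. The lever's pivot is at x = 140, y = 0, 35 mm above this point.
- lever_pivot (a point): Pivot of the lever, on the diverter box, 105 mm above the table; the lever's two hinges cross here. The frame is turned like that of the bay and does not move with the lever.
- lever_swing (a joint): Swing of the lever about the vertical through lever_pivot, in rad: 0 when it points to -x of the lever_pivot frame (towards the robot), positive towards -y (to the robot's right). Four notches: -0.45, -0.15, 0.15 and 0.45; it starts in that at 0.15, which has a white disc. It stays where it is left and needs under 1 N at the grip.
- lever_lift (a joint): Lift of the lever about the horizontal hinge at lever_pivot, in rad: 0 is level and fully down in a notch, 0.5 is its upper stop. A spring and its weight pull it down: about 3 to 5 N upward at the grip lifts it. It clears the teeth of the gate above 0.16, and released above a notch it falls in by itself.
- lever_grip (a point): Middle of the red crossbar at the lever's end (T handle), 205 mm from the pivot, level 105 mm above the table. Crossbar: 14 mm diameter, 122 mm long along y, with small balls at the ends; stem: 14 mm red bar from 145 mm on, dark 12 mm square bar from there to the pivot. Frame moves with the lever, +x towards the pivot. Free room below: hook it from below beside the stem with tilted fingers, or pinch it.
- lever_pointer (a point): Point under the lever's bar, 95 mm from the pivot, at the height of the discs; turns with lever_swing only.
- tag_blue_mark (a point): Top centre of the blue disc (22 mm diameter, 3 mm thick) on top of the diverter box, 95 mm from the pivot, in line with the notch it marks. A yellow and a green disc lie alike at two other notches; which colour is at -0.45, -0.15 and 0.45 changes. Neighbouring discs are 28 mm apart.
- spray_left_mid (a point): Bystander: clear spray bottle, 68 mm diameter, 205 mm high with a black trigger head up to 50 mm off its axis, left of the bay. The point is on its axis, 100 mm up. Leave it alone.
- spray_right_mid (a point): Bystander: the same kind of spray bottle, right of the diverter box. Point on its axis, 100 mm up. Leave it alone.
- tumbler_mid (a point): Bystander: pale green drinking tumbler with a white lid, 72 mm diameter, 158 mm high, in front between tray and lever. Point on its axis, 75 mm up. Leave it alone.
- water_bottle_mid (a point): Bystander: clear water bottle with a blue cap, 72 mm diameter, 200 mm high, far left. Point on its axis, 100 mm up. Leave it alone.
- pink_basket_mid (a point): Bystander: pink basket, 130 by 180 mm and 93 mm high with its contents, on the right. Point at its middle, 37.5 mm up. Leave it alone.
There are look-alikes about, which are no part of the job. Leave any orange or purple look-alike of the part that bears tray_center alone.

How it is judged:
On the way, in this order (a step that is already met when the one before it is completed fails the run):
1. the tray is fully home in the rinse bay, with the lever still down in its first notch (x of tray_center in the frame of bay between -0.009 and 0.012 m and y of tray_center in the frame of bay between -0.012 and 0.012 m and angle between the x axis of tray_center and the x axis of bay, either way round below 0.09 rad and height (world z) of tray_center below 0.03 m and value of joint lever_lift below 0.04 rad and value of joint lever_swing between 0.08 and 0.22 rad), for 0.2 s.
2. the lever is lifted clear of its notch (value of joint lever_lift above 0.15 rad), for 0.05 s.
3. the lever is fully down in the notch with the blue disc (horizontal distance between lever_pointer and tag_blue_mark below 0.007 m and value of joint lever_lift below 0.04 rad), for 0.2 s.
At the end, for the whole second after the job is handed in: Tray flat in the bay: centre at most 9 mm short of the bay's centre, 12 mm beyond it or sideways, 0.09 rad askew. Lever at rest, fully down (lift under 0.04 rad) with its pointer within 7 mm of the blue disc's centre. No listed bystander moved over 40 mm or tipped (all of step 3 and x of tray_center in the frame of bay between -0.009 and 0.012 m and y of tray_center in the frame of bay between -0.012 and 0.012 m and angle between the x axis of tray_center and the x axis of bay, either way round below 0.09 rad and height (world z) of tray_center below 0.03 m and velocity of joint lever_swing between -0.05 and 0.05 rad/s); the robot touches nothing.
It fails at once if the tray was picked up (its centre over 50 mm above the table; 25 mm at rest) (height (world z) of tray_center above 0.05 m).
It fails at once if the left or right spray bottle or the water bottle was moved by over 40 mm or tipped over (distance of any of spray_left_mid, spray_right_mid, water_bottle_mid from where it was at the start of the episode above 0.04 m or angle between any of spray_left_mid, spray_right_mid, water_bottle_mid's own z axis and vertical above 0.5 rad).
It fails at once if the tumbler was moved by over 40 mm or tipped over (distance of tumbler_mid from where it was at the start of the episode above 0.04 m or angle between tumbler_mid's own z axis and vertical above 0.5 rad).
It fails at once if the pink basket was moved by over 40 mm or tipped over (distance of pink_basket_mid from where it was at the start of the episode above 0.04 m or angle between pink_basket_mid's own z axis and vertical above 0.5 rad).
It also fails if it takes over 53 s, if anything falls off the work surface, if the arm or the gripper's body presses on something with over 40 N, if the wrist force passes 120 N, or if a joint passes its speed limit or range.

## Working session

There is one attempt and no reset: what is moved stays moved. The work goes in short steps, Python scripts to look and compute and a tool call to move; the robot and the scene stay as the last step left them, time stands still between calls to the robot, and variables do not carry over. Pictures are saved under pics/ and viewed, about 8 in all and at most 12, crops included, and the job is handed in when it is done.

Besides the shell and the picture viewer there is one more tool, called after ">>>" as name(argument=value, ...) on one line, values as JSON. step_arm: Moves the arm, as the interface text tells. Its arguments: {"type":"object","properties":{"series":{"type":"array","items":{"type":"array","items":{"type":"number"}}}},"required":["series"]}

```bash
mkdir -p pics
cat > h.py <<'E'
import numpy as np, cv2
from bench import robot, cams, models
def snap(n,f=None):
    s=cams.snapshot(n)
    if f: cv2.imwrite('pics/'+f,s['pixels'][:,:,::-1])
    return s
def proj(s,X):
    c=s['R']@np.array(X)+s['t']; f=240/np.tan(np.radians(s['fov_y'])/2)
    return s['cx']+f*c[0]/c[2], s['cy']+f*c[1]/c[2]
def ray(s,u,v,z):
    f=240/np.tan(np.radians(s['fov_y'])/2)
    d=s['R'].T@np.array([(u-s['cx'])/f,(v-s['cy'])/f,1]); o=-s['R'].T@s['t']
    return o+d*(z-o[2])/d[2]
E
python3 - <<'E'
from h import *
np.set_printoptions(precision=4,suppress=True)
o=robot.get_obs();print(o['tool_pos'],o['ee_rot'],o['time'])
for c in ['top','side']:
    s=snap(c,c+'0.png')
    print(c,-np.array(s['R']).T@s['t'])
    for l in 'tray_center bay bay_stop box_front lever_pivot lever_grip lever_pointer tag_blue_mark spray_left_mid spray_right_mid tumbler_mid water_bottle_mid pink_basket_mid'.split():
        print(l,[(np.round(r['position'],3),round(r['p'],2)) for r in models.pinpoint(s,l)[:3]])
E
```

```text
[ 0.1914 -0.515   0.2043] [-3.1394 -0.0002  0.3558] 0.0
top [0.3123 0.0347 1.047 ]
tray_center [(array([ 0.204, -0.282,  0.029]), 0.95), (array([0.455, 0.198, 0.027]), 0.87), (array([0.219, 0.357, 0.025]), 0.83)]
bay []
bay_stop [(array([0.726, 0.151, 0.047]), 0.75)]
box_front [(array([ 0.6 , -0.09,  0.07]), 0.96)]
lever_pivot [(array([ 0.741, -0.089,  0.105]), 0.71)]
lever_grip [(array([ 0.539, -0.124,  0.101]), 0.59), (array([0.728, 0.152, 0.045]), 0.34)]
lever_pointer [(array([ 0.649, -0.101,  0.077]), 0.7)]
tag_blue_mark [(array([ 0.654, -0.052,  0.072]), 0.57)]
spray_left_mid [(array([0.653, 0.32 , 0.1  ]), 0.84)]
spray_right_mid [(array([ 0.735, -0.269,  0.1  ]), 0.9)]
tumbler_mid [(array([ 0.393, -0.102,  0.073]), 0.68)]
water_bottle_mid [(array([0.586, 0.488, 0.104]), 0.95), (array([ 0.658, -0.047,  0.075]), 0.53), (array([0.653, 0.321, 0.098]), 0.26)]
pink_basket_mid [(array([ 0.433, -0.381,  0.038]), 0.84), (array([0.727, 0.154, 0.046]), 0.56)]
side [0.3551 0.9242 0.8243]
tray_center [(array([ 0.205, -0.285,  0.023]), 0.98), (array([0.456, 0.196, 0.028]), 0.68), (array([0.222, 0.355, 0.025]), 0.59)]
bay []
bay_stop [(array([0.726, 0.154, 0.043]), 0.63)]
box_front [(array([0.655, 0.321, 0.104]), 0.69), (array([ 0.598, -0.093,  0.075]), 0.6), (array([ 0.391, -0.108,  0.076]), 0.47)]
lever_pivot [(array([ 0.742, -0.087,  0.107]), 0.96)]
lever_grip [(array([ 0.538, -0.122,  0.104]), 0.72)]
lever_pointer [(array([ 0.649, -0.104,  0.074]), 0.82)]
tag_blue_mark [(array([ 0.654, -0.048,  0.076]), 0.39)]
spray_left_mid [(array([0.656, 0.322, 0.103]), 0.68), (array([ 0.539, -0.123,  0.105]), 0.45)]
spray_right_mid [(array([ 0.735, -0.269,  0.102]), 0.98), (array([0.726, 0.153, 0.042]), 0.67), (array([ 0.65 , -0.047,  0.07 ]), 0.27)]
tumbler_mid [(array([ 0.391, -0.108,  0.079]), 0.6)]
water_bottle_mid [(array([0.585, 0.484, 0.096]), 0.69)]
pink_basket_mid [(array([ 0.43 , -0.379,  0.035]), 0.96)]
```

```bash
ls pics
```

```text
side0.png
top0.png
```

View pics/top0.png

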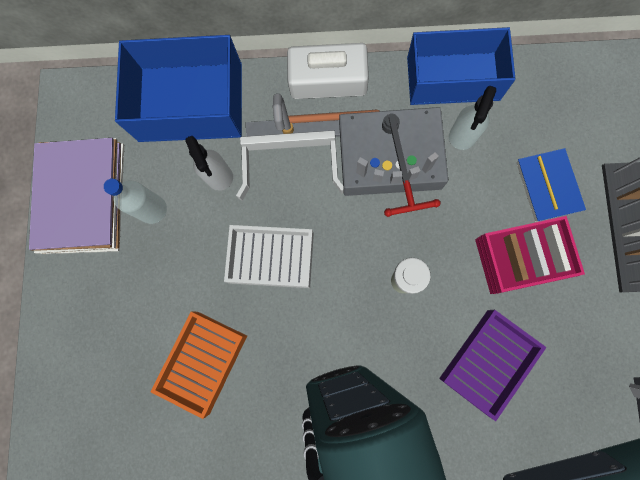

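Run:
```python
from h import *
s=snap('top'); im=cv2.cvtColor(s['pixels'],cv2.COLOR_RGB2HSV)
# discs
for n,(a,b) in dict(blue=((95,100,60),(130,255,255)),green=((40,80,60),(85,255,255)),yellow=((22,100,100),(35,255,255))).items():
    m=cv2.inRange(im,a,b); k,l,st,c=cv2.connectedComponentsWithStats(m)
    for i in range(1,k):
        if st[i,4]>20:
            X=ray(s,*c[i],.073)
            if .6<X[0]<.72: print(n,st[i,4],X.round(3),c[i].round(1))
for p in [(.455,.197,.05),(.726,.152,.045)]: print(proj(s,p))
```

```text
blue 80 [ 0.656 -0.05   0.073] [374.6 162.2]
blue 254 [0.623 0.55  0.073] [112.6 186.7]
green 80 [ 0.658 -0.133  0.073] [411.3 159.7]
yellow 79 [ 0.648 -0.077  0.073] [386.7 164.8]
(np.float64(267.9413137178389), np.float64(255.43054517056711))
(np.float64(286.34213647919614), np.float64(141.33995307181604))
```

The top view shows the white tray at about (268,256), the bay above it at (287,165), and the lever grip at (412,208). The discs are blue (375,162), yellow (387,165) and green (411,160), so blue sits at -0.45. The orange and purple trays are decoys.

Run:
```python
from h import *
im=cv2.imread('pics/top0.png')[95:305,190:470]
cv2.imwrite('pics/crop1.png',cv2.resize(im,(800,600),interpolation=cv2.INTER_CUBIC))
s=snap('top'); hsv=cv2.cvtColor(s['pixels'],cv2.COLOR_RGB2HSV)
m=cv2.inRange(hsv,(0,0,170),(180,40,255)); m[:215]=0;m[300:]=0;m[:,:205]=0;m[:,330:]=0
r=cv2.minAreaRect(cv2.findNonZero(m)); b=cv2.boxPoints(r); print(r,b)
B=np.array([ray(s,*p,.05)[:2] for p in b]); print(B.round(3),B.mean(0))
for p in [(.660,.150,.03)]: print(proj(s,p))
for y in(.108,-.108):
  for x in(-.03,.07):
    a=.03;R=np.array([[np.cos(a),-np.sin(a)],[np.sin(a),np.cos(a)]]);q=R@[x,y]+[.66,.15];u,v=proj(s,(*q,.03));print(x,y,(u-190)*800/280,(v-95)*600/210)
```

```text
((267.68914794921875, 255.3321990966797), (84.64032745361328, 57.7330207824707), 3.416588068008423) [[223.7239  281.6253 ]
 [227.16452 223.99492]
 [311.6544  229.0391 ]
 [308.21378 286.6695 ]]
[[0.399 0.297]
 [0.531 0.29 ]
 [0.512 0.097]
 [0.382 0.108]] [0.45598555 0.19798886]
(np.float64(288.3700183330571), np.float64(170.16720063722443))
-0.03 0.108 152.84917081090353 258.5301202524416
0.07 0.108 149.4609802895572 144.0087468060483
-0.03 -0.108 413.38078814548095 240.54548089390096
0.07 -0.108 405.8711574059703 125.59740662614055
```

View pics/crop1.png

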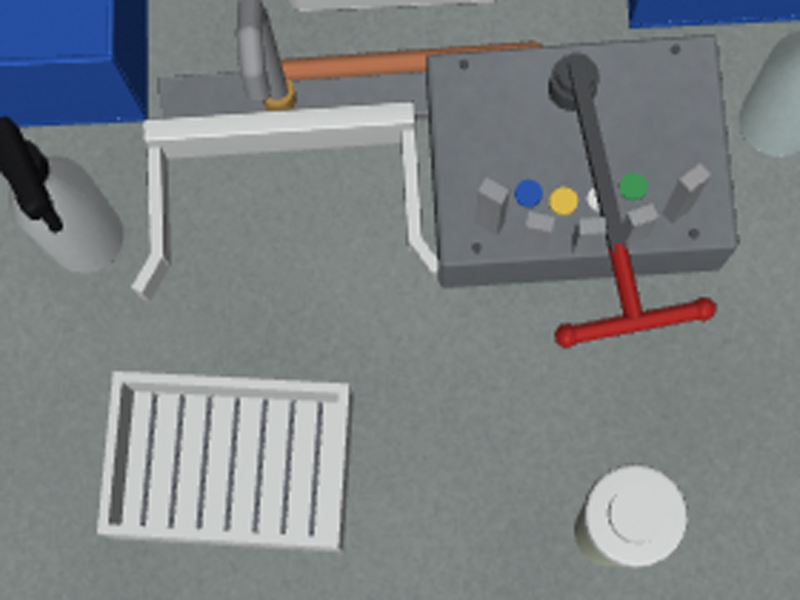

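>>> step_arm(series=[[1, 0, 0, -94, 0], [1, 0, 0, -94, 0], [1, 37, -50, -94, -6], [1, 74, -101, -94, -11], [1, 110, -151, -94, -16], [1, 147, -201, -94, -22], [1, 184, -252, -94, -27], [1, 220, -302, -94, -32], [1, 257, -352, -94, -38], [1, 294, -403, -94, -43], [1, 331, -453, -94, -48], [1, 368, -503, -94, -54], [1, 404, -554, -94, -59], [1, 441, -604, -94, -64.5], [1, 441, -604, -94, -64.5], [1, 441, -604, -94, -64.5], [1, 441, -604, -40, -64.5], [1, 441, -604, 10, -64.5], [1, 441, -604, 60, -64.5], [1, 441, -604, 100, -64.5]])

```text
time: 4.0
tool_pos: [0.3942, 0.2019, 0.1041]
ee_rot: [3.141, 0.0, 1.478]
wrist_force: [0.3, -0.1, -0.1]
width: 0.0939
```

```bash
cat >> h.py <<'E'
from scipy.spatial.transform import Rotation as Ro
def to(x,y,z,yaw):
    o=robot.get_obs(); R=Ro.from_euler('xyz',o['ee_rot']).as_matrix()
    d=R.T@(np.array([x,y,z])-o['tool_pos'])*1000
    t=-np.degrees((yaw-o['ee_rot'][2]+np.pi)%(2*np.pi)-np.pi)
    print('shift',d.round(1),'turn',round(t,1))
E
python3 - <<'E'
from h import *
o=robot.get_obs();print({k:np.round(v,3) for k,v in o.items()})
s=snap('top','t2.png'); print([r for r in models.pinpoint(s,'tray_center')[:3]])
s=snap('side','s2.png'); print([r for r in models.pinpoint(s,'tray_center')[:3]])
to(.395,.2035,.022,1.48)
E
```

```text
{'time': np.float64(4.0), 'joint_positions': array([ 3.460e-01, -1.110e-01,  1.770e+00, -1.000e-03,  1.483e+00,
        4.390e-01]), 'qvel': array([-0.   ,  0.183,  0.462, -0.002, -0.669,  0.001]), 'joint_torque': array([ 1.0800e-01, -2.5512e+01, -2.9686e+01,  7.2000e-02,  6.1600e-01,
       -2.0000e-03]), 'tool_pos': array([0.394, 0.202, 0.104]), 'ee_rot': array([3.141, 0.   , 1.478]), 'wrist_force': array([ 0.334, -0.135, -0.104]), 'wrist_torque': array([-0.029, -0.082, -0.002]), 'width': np.float64(0.094)}
[{'position': [0.4548, 0.1981, 0.0258], 'p': 0.89}, {'position': [0.205, -0.2817, 0.0242], 'p': 0.86}, {'position': [0.2203, 0.3568, 0.0246], 'p': 0.66}]
[{'position': [0.4577, 0.1968, 0.0241], 'p': 0.98}, {'position': [0.2054, -0.2833, 0.0248], 'p': 0.94}, {'position': [0.2231, 0.3546, 0.022], 'p': 0.63}]
shift [ 0.5 -0.1 84.5] turn -0.1
```

>>> step_arm(series=[[1, 0, 0, 40, 0], [1, 0, 0, 76, 0], [1, 0, 0, 76, 0], [-1, 0, 0, 76, 0], [-1, 0, 0, 76, 0], [-1, 0, 0, 76, 0], [-1, 0, 0, 76, 0], [-1, 0, 0, 76, 0]])

```text
time: 5.2
tool_pos: [0.3946, 0.2042, 0.0296]
ee_rot: [3.141, 0.0, 1.482]
wrist_force: [0.6, -0.5, -0.5]
width: 0.0476
```

Run:
```python
from h import *
o=robot.get_obs();print({k:np.round(v,4) for k,v in o.items() if k[:2] in('to','ee','wi','wr')})
# target: bay minus 60mm along its x; wall 61mm behind the tray centre
a=.035; ux=np.array([np.cos(a),np.sin(a)]); B=np.array([.726,.1525])-.066*ux
print(B)
p=B-(.045+.061)*ux; to(p[0],p[1],o['tool_pos'][2],1.571+a)
```

```text
{'tool_pos': array([0.3946, 0.2042, 0.0296]), 'ee_rot': array([3.1415, 0.    , 1.4816]), 'wrist_force': array([ 0.5809, -0.4877, -0.4519]), 'wrist_torque': array([-0.0565, -0.1115,  0.0307]), 'width': np.float64(0.0476)}
[0.66004042 0.15019047]
shift [-43.3 164.    0. ] turn -7.1
```

>>> step_arm(series=[[-1, 0, 0, 6, 0], [-1, 0, 0, 6, 0], [-1, 0, 0, 6, 0], [-1, 0, 0, 6, 0], [-1, 0, 0, 6, 0], [-1, 0, 0, 6, 0], [-1, 0, 0, 6, 0], [-1, 0, 0, 6, 0]])

```text
time: 6.2
tool_pos: [0.3947, 0.2042, 0.0234]
ee_rot: [3.141, 0.0, 1.481]
wrist_force: [-0.0, 0.4, -0.3]
width: 0.0079
```

Gripped on the 8 mm wall. Sliding now to 45 mm short of home.

>>> step_arm(series=[[-1, -3, 10, 0, -1], [-1, -7, 25, 0, -2], [-1, -12, 45, 0, -3], [-1, -17, 65, 0, -4], [-1, -22, 85, 0, -5], [-1, -28, 105, 0, -6], [-1, -33, 125, 0, -7.1], [-1, -38, 145, 0, -7.1], [-1, -43, 164, 0, -7.1], [-1, -43, 164, 0, -7.1], [-1, -43, 164, 0, -7.1]])

```text
time: 7.58
tool_pos: [0.5395, 0.1276, 0.023]
ee_rot: [-3.103, 0.036, 1.607]
wrist_force: [-36.2, -43.4, 31.4]
width: 0.0168
```

Run:
```python
from h import *
for c in('top','side'):
    s=snap(c,c+'3.png'); print([(r['position'],r['p']) for r in models.pinpoint(s,'tray_center')[:3]],[(r['position'],r['p']) for r in models.pinpoint(s,'bay_stop')[:2]])
a=cv2.imread('pics/top3.png')[80:305,180:480];cv2.imwrite('pics/c3.png',cv2.resize(a,(800,600)))
```

```text
[([0.2022, -0.284, 0.0259], 0.96), ([0.2206, 0.3565, 0.0273], 0.79)] [([0.7275, 0.1531, 0.0455], 0.8)]
[([0.5912, 0.163, 0.0275], 0.95), ([0.2211, 0.3554, 0.0229], 0.95), ([0.2042, -0.2797, 0.0234], 0.61)] [([0.7273, 0.1514, 0.0427], 0.97)]
```

View pics/side3.png

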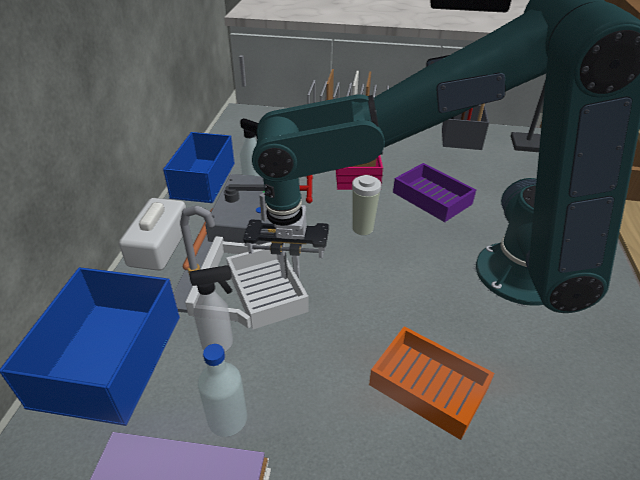

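View pics/c3.png

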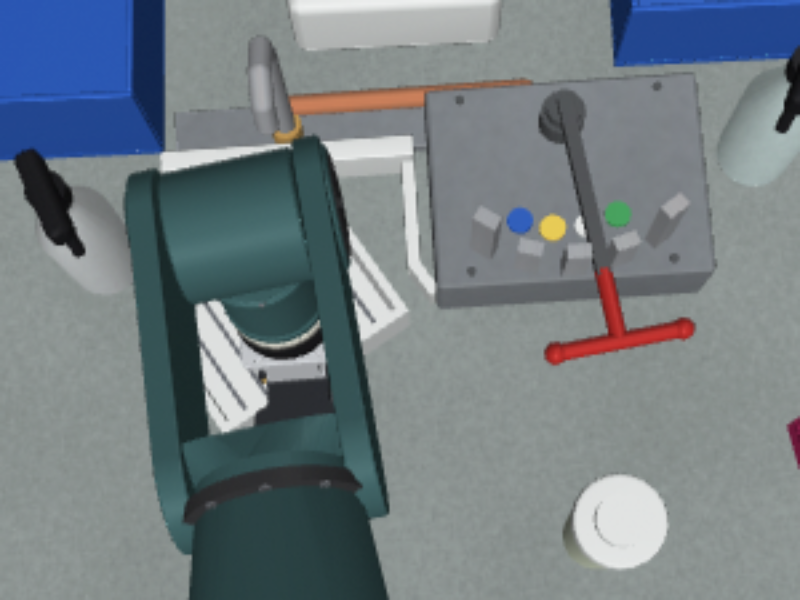

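The left front corner of the tray caught the left guide's flare, because the sideways shift came too late, and the tray twisted in the grip by about 35°. I'll back off gently, let go and rise to look.

>>> step_arm(series=[[-1, 0, -15, 0, 0], [-1, 0, -30, 0, 0], [-1, 0, -50, 0, 0], [-1, 0, -70, 0, 0], [-1, 0, -90, 0, 0], [-1, 0, -90, 0, 0], [1, 0, -90, 0, 0], [1, 0, -90, 0, 0], [1, 0, -90, 0, 0], [1, 0, -90, 0, 0], [1, 0, -90, 0, 0], [1, 0, -90, -40, 0], [1, 0, -90, -90, 0], [1, 0, -150, -120, 0], [1, 0, -200, -120, 0], [1, 0, -200, -120, 0]])

```text
time: 9.88
tool_pos: [0.3519, 0.1399, 0.1439]
ee_rot: [3.14, -0.0, 1.607]
wrist_force: [0.0, 1.0, 0.6]
width: 0.0937
```

```bash
cat > tray.py <<'E'
from h import *
def tray(s):
    hsv=cv2.cvtColor(s['pixels'],cv2.COLOR_RGB2HSV)
    m=cv2.inRange(hsv,(0,0,165),(180,40,255)); m[:120]=0;m[320:]=0;m[:,:190]=0;m[:,360:]=0
    k,l,st,c=cv2.connectedComponentsWithStats(cv2.morphologyEx(m,cv2.MORPH_CLOSE,np.ones((5,5),np.uint8)))
    i=1+st[1:,4].argmax(); b=cv2.boxPoints(cv2.minAreaRect(cv2.findNonZero((l==i).astype(np.uint8))))
    B=np.array([ray(s,*p,.05)[:2] for p in b]); return st[i],B.round(4),B.mean(0)
E
python3 - <<'E'
from tray import *
s=snap('top','t4.png'); print(tray(s)); print([(r['position'],r['p']) for r in models.pinpoint(s,'tray_center')[:2]])
s=snap('side');print([(r['position'],r['p']) for r in models.pinpoint(s,'tray_center')[:2]],robot.get_obs()['tool_pos'],robot.get_obs()['wrist_force'])
a=cv2.imread('pics/t4.png')[95:320,180:480];cv2.imwrite('pics/c4.png',cv2.resize(a,(800,600)))
E
```

```text
(array([ 247,  194,   87,   62, 4409], dtype=int32), array([[0.588 , 0.2485],
       [0.5935, 0.0543],
       [0.457 , 0.0497],
       [0.4508, 0.2395]]), array([0.52233164, 0.1480198 ]))
[([0.2218, 0.3546, 0.026], 0.81), ([0.2043, -0.2829, 0.0237], 0.69)]
[([0.5367, -0.128, 0.1015], 0.68), ([0.5239, 0.1478, 0.0279], 0.63)] [0.35509335 0.13986321 0.1434304 ] [-0.66478168  0.2299852  -0.16593921]
```

View pics/c4.png

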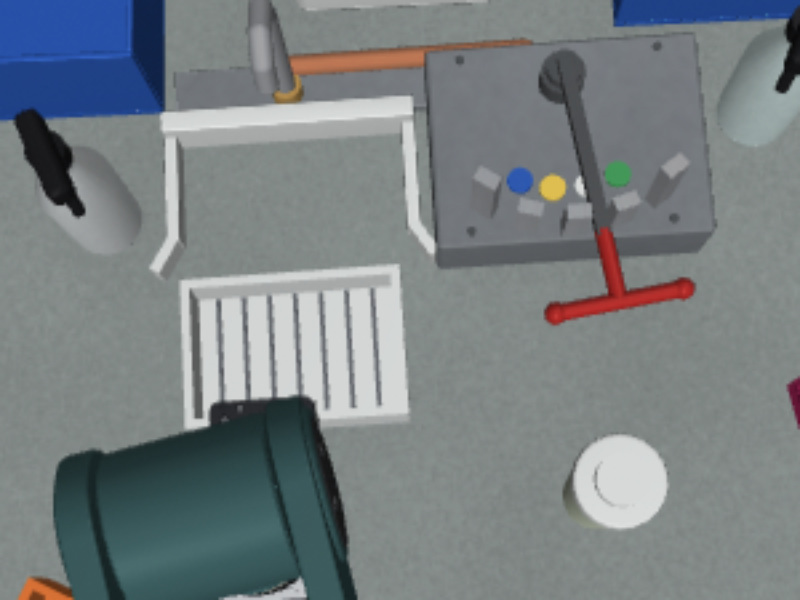

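Backing off straightened the tray. It is now at about (.523,.148) with a yaw of about 0.03, almost on the bay axis. Next I turn the gripper 90° and push the near wall with both open fingers.

>>> step_arm(series=[[1, 0, 0, 0, 10], [1, 0, 0, 0, 20], [1, 0, 0, 0, 30], [1, 0, 0, 0, 40], [1, 0, 0, 0, 50], [1, 0, 0, 0, 60], [1, 0, 0, 0, 70], [1, 0, 0, 0, 80], [1, 0, 20, 0, 90], [1, 0, 40, 0, 90], [1, 0, 40, 0, 90], [1, 0, 40, 50, 90], [1, 0, 40, 100, 90], [1, 0, 40, 121, 90], [1, 0, 40, 121, 90]])

```text
time: 11.95
tool_pos: [0.3921, 0.1408, 0.0203]
ee_rot: [3.141, 0.006, 0.035]
wrist_force: [0.2, 0.1, 0.8]
width: 0.0939
```

Run:
```python
from h import *
o=robot.get_obs();print(o['tool_pos'],o['ee_rot'])
a=.035; ux=np.array([np.cos(a),np.sin(a)]); B=np.array([.726,.1525])-.066*ux
for k in (.12,.073): p=B-k*ux; to(p[0],p[1],.022,a)
```

```text
[0.39205491 0.14076795 0.02029768] [3.140552   0.00578663 0.03455491]
shift [ 1.481e+02 -1.000e-01 -2.600e+00] turn -0.0
shift [ 1.951e+02 -1.000e-01 -2.800e+00] turn -0.0
```

>>> step_arm(series=[[1, 30, 0, 0, 0], [1, 55, 0, 0, 0], [1, 70, 0, 0, 0], [1, 85, 0, 0, 0], [1, 100, 0, 0, 0], [1, 115, 0, 0, 0], [1, 130, 0, 0, 0], [1, 140, 0, 0, 0], [1, 150, 0, 0, 0], [1, 160, 0, 0, 0], [1, 168, 0, 0, 0], [1, 175, 0, 0, 0], [1, 175, 0, 0, 0]])

```text
time: 13.58
tool_pos: [0.5706, 0.1473, 0.0224]
ee_rot: [3.142, -0.003, 0.035]
wrist_force: [0.5, -0.5, 0.5]
width: 0.0942
```

Run:
```python
from h import *
for c in('top','side'):
    s=snap(c,c+'5.png'); print([(r['position'],r['p']) for r in models.pinpoint(s,'tray_center')[:3]])
```

```text
[([0.2059, -0.2848, 0.0241], 0.96), ([0.2204, 0.3565, 0.0224], 0.61), ([0.3931, -0.1032, 0.073], 0.29)]
[([0.6447, 0.1519, 0.0252], 0.89), ([0.2031, -0.2795, 0.0237], 0.88), ([0.2261, 0.3552, 0.0226], 0.8)]
```

>>> step_arm(series=[[1, 6, 0, 0, 0], [1, 10, 0, 0, 0], [1, 13, 0, 0, 0], [1, 15, 0, 0, 0], [1, 17, 0, 0, 0], [1, 17, 0, 0, 0]])

```text
time: 14.52
tool_pos: [0.5863, 0.1479, 0.0224]
ee_rot: [3.142, -0.0, 0.035]
wrist_force: [-3.6, 0.1, 2.8]
width: 0.0937
```

>>> step_arm(series=[[1, 3, 0, 0, 0], [1, 4, 0, 0, 0], [1, 4, 0, 0, 0]])

```text
time: 14.9
tool_pos: [0.5863, 0.148, 0.0225]
ee_rot: [3.141, 0.009, 0.034]
wrist_force: [-13.5, 0.2, 9.3]
width: 0.0942
```

Run:
```python
from h import *
for c in('top','side'):
    s=snap(c,c+'6.png'); print([(r['position'],r['p']) for r in models.pinpoint(s,'tray_center')[:3]],[(r['position'],r['p']) for r in models.pinpoint(s,'lever_grip')[:2]])
```

```text
[([0.2206, 0.3592, 0.0261], 0.78), ([0.2035, -0.2811, 0.0261], 0.75)] [([0.5367, -0.1228, 0.1059], 0.97)]
[([0.6594, 0.1522, 0.0272], 0.89), ([0.2051, -0.2846, 0.0232], 0.87), ([0.2224, 0.3543, 0.0261], 0.72)] [([0.5365, -0.1227, 0.1014], 0.72)]
```

The push stopped with the stop's reaction force rising, and the tray measures (.659,.152), so it is home. Retreating, rising, then going above the lever's stem.

>>> step_arm(series=[[1, -20, 0, 0, 0], [1, -40, 0, 0, 0], [1, -40, 0, -50, 0], [1, -40, 0, -110, 0], [1, -40, 0, -170, 0], [1, -40, 0, -180, 0], [1, -39, 40, -180, -2], [1, -38, 90, -180, -4], [1, -37, 140, -180, -6], [1, -36, 190, -180, -8], [1, -36, 230, -180, -8], [1, -35, 266, -180, -8], [1, -35, 266, -180, -8], [1, -35, 266, -180, -8]])

```text
time: 16.95
tool_pos: [0.5644, -0.1187, 0.2014]
ee_rot: [-3.141, 0.001, 0.174]
wrist_force: [-1.2, -0.3, -0.5]
width: 0.0941
```

Run:
```python
from tray import *
s=snap('top','top7.png'); print(tray(s)); r=[models.pinpoint(s,l)[:2] for l in ('lever_grip','lever_pivot','tray_center')]; print(r)
s=snap('side'); print([(r['position'],r['p']) for r in models.pinpoint(s,'tray_center')[:3]],models.pinpoint(s,'lever_pivot')[:1])
s=snap('wrist','w7.png')
print(robot.get_obs()['tool_pos'])
to(.564,-.1195,.082,.175)
a=cv2.imread('pics/top7.png')[95:320,180:480];a=cv2.resize(a,(400,300));w=cv2.resize(cv2.imread('pics/w7.png'),(400,300));cv2.imwrite('pics/c7.png',np.hstack([a,w]))
```

```text
(array([ 236,  131,  107,   72, 6193], dtype=int32), array([[0.74  , 0.2802],
       [0.7467, 0.0287],
       [0.5864, 0.0237],
       [0.5788, 0.2687]]), array([0.66295755, 0.15032474]))
[[{'position': [0.541, -0.1237, 0.1039], 'p': 0.61}], [{'position': [0.7435, -0.088, 0.1078], 'p': 0.7}], [{'position': [0.2197, 0.3538, 0.0249], 'p': 0.92}, {'position': [0.2053, -0.2833, 0.0248], 'p': 0.79}]]
[([0.662, 0.1548, 0.0272], 0.87), ([0.2234, 0.3546, 0.0245], 0.68), ([0.2043, -0.2791, 0.0206], 0.56)] [{'position': [0.7366, -0.0877, 0.1108], 'p': 0.62}]
[ 0.5644141  -0.1184623   0.20263502]
shift [ -0.6   0.9 120.6] turn 0.0
```

View pics/c7.png

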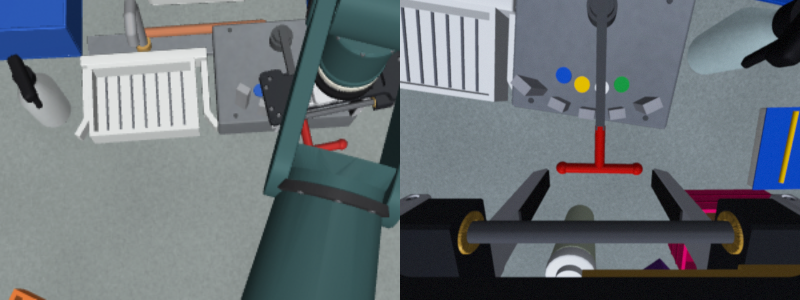

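The left half shows the tray seated square against the stop, between the guides. The right half (wrist view) shows the red stem centred between the fingers and aligned at about (600,145). Descending and pinching the stem.

>>> step_arm(series=[[1, 0, 0, 50, 0], [1, 0, 0, 95, 0], [1, 0, 0, 118, 0], [1, 0, 0, 118, 0], [-1, 0, 0, 118, 0], [-1, 0, 0, 118, 0], [-1, 0, 0, 118, 0], [-1, 0, 0, 118, 0], [-1, 0, 0, 118, 0], [-1, 0, 0, 118, 0], [-1, 0, 0, 118, 0], [-1, 0, 0, 118, 0], [-1, 0, 0, 118, 0], [-1, 0, 0, 118, 0], [-1, 0, 0, 118, 0]])

```text
time: 19.23
tool_pos: [0.5642, -0.119, 0.0844]
ee_rot: [-3.142, 0.0, 0.174]
wrist_force: [-1.1, 0.9, -0.5]
width: 0.0129
```

Run:
```python
from h import *
o=robot.get_obs();p=o['tool_pos'];print(p,o['wrist_force'])
P=np.array([.7413,-.088]); v=P-p[:2]; r=np.hypot(*v); th=np.arctan2(v[1],v[0]); print('r',r,'th',th)
for lift,dth in [(.28,0),(.28,-.15),(.28,-.3),(.28,-.45),(.28,-.6),(.1,-.6)]:
    a=th+dth; rr=r*np.cos(lift); q=P-rr*np.array([np.cos(a),np.sin(a)]); print(lift,dth,end=' '); to(q[0],q[1],p[2]+r*np.sin(lift),o['ee_rot'][2]+dth)
```

```text
[ 0.56420762 -0.11899695  0.0843936 ] [-1.12768061  0.92088049 -0.51421436]
r 0.1797846563987035 th 0.17327732998876913
0.28 0 shift [  7.    0.  -49.7] turn -0.0
0.28 -0.15 shift [  9.  -25.8 -49.7] turn 8.6
0.28 -0.3 shift [ 14.8 -51.1 -49.7] turn 17.2
0.28 -0.45 shift [ 24.3 -75.1 -49.7] turn 25.8
0.28 -0.6 shift [ 37.3 -97.5 -49.7] turn 34.4
0.1 -0.6 shift [  32.2 -101.   -17.9] turn 34.4
```

>>> step_arm(series=[[-1, 1, 0, -15, 0], [-1, 3, 0, -32, 0], [-1, 7, 0, -50, 0], [-1, 7, 0, -50, 0], [-1, 8, -13, -50, 4.3], [-1, 9, -26, -50, 8.6], [-1, 11, -38, -50, 12.9], [-1, 15, -51, -50, 17.2], [-1, 19, -63, -50, 21.5], [-1, 24, -75, -50, 25.8], [-1, 30, -86, -50, 30.1], [-1, 37, -97.5, -50, 34.4], [-1, 37, -97.5, -50, 34.4], [-1, 37, -97.5, -50, 34.4]])

```text
time: 20.98
tool_pos: [0.584, -0.0169, 0.1343]
ee_rot: [3.142, -0.001, -0.425]
wrist_force: [2.0, -1.0, -5.5]
width: 0.0129
```

Run:
```python
from h import *
s=snap('wrist','w8.png'); o=robot.get_obs();print(o['tool_pos'],o['ee_rot'],o['wrist_force'],o['width'])
P=np.array([.7413,-.088]);v=P-o['tool_pos'][:2];print(np.arctan2(v[1],v[0]))
for c in('top','side'):
  s=snap(c); print([models.pinpoint(s,l)[:1] for l in('lever_grip','lever_pointer')])
```

```text
[ 0.58400881 -0.01706869  0.13437473] [ 3.14154292e+00 -6.44500735e-04 -4.25602887e-01] [ 2.1118355  -0.55349178 -4.53546634] 0.012772365006748837
-0.4236481485269467
[[{'position': [0.5608, -0.0093, 0.156], 'p': 0.73}], []]
[[{'position': [0.5601, -0.0089, 0.1566], 'p': 0.89}], [{'position': [0.601, -0.0885, 0.0728], 'p': 0.48}]]
```

View pics/w8.png

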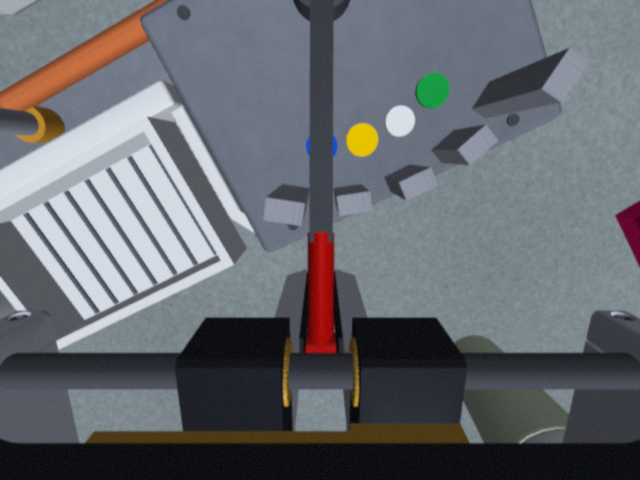

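The lever is lifted and lies over the blue disc at (321,147), with its bar between the two end teeth. Lowering and releasing.

>>> step_arm(series=[[-1, -3, 0, 15, 0], [-1, -5, 0, 30, 0], [-1, -6, 0, 42, 0], [-1, -6, 0, 48, 0], [-1, -6, 0, 49, 0], [-1, -6, 0, 49, 0], [1, -6, 0, 49, 0], [1, -6, 0, 49, 0], [1, -6, 0, 49, 0], [1, -6, 0, 49, 0], [1, -6, 0, 49, 0], [1, -6, 0, 49, 0], [1, -6, 0, 10, 0], [1, -6, 0, -40, 0], [1, -6, 0, -90, 0], [1, -66, 0, -130, 0], [1, -126, 0, -130, 0], [1, -176, 0, -130, 0], [1, -176, 0, -130, 0], [1, -176, 0, -130, 0]])

```text
time: 23.82
tool_pos: [0.424, 0.056, 0.2647]
ee_rot: [-3.141, -0.001, -0.426]
wrist_force: [0.1, -0.6, 0.2]
width: 0.0938
```

Run:
```python
from h import *
o=robot.get_obs();print(o['time'],o['tool_pos'],o['wrist_force'],o['width'])
for c in('top','side'):
  s=snap(c,c+'9.png')
  for l in 'lever_grip lever_pointer tag_blue_mark tray_center tumbler_mid spray_left_mid spray_right_mid water_bottle_mid pink_basket_mid'.split(): print(c,l,[(r['position'],r['p']) for r in models.pinpoint(s,l)[:2 if l!='tray_center' else 3]])
a=cv2.imread('pics/top9.png')[95:305,190:470];cv2.imwrite('pics/c9.png',cv2.resize(a,(800,600),interpolation=cv2.INTER_CUBIC))
```

```text
23.825 [0.42402951 0.05601807 0.26469767] [ 0.12559905 -0.6156456   0.23971721] 0.09375961419448262
top lever_grip []
top lever_pointer [([0.6572, -0.046, 0.0753], 0.78), ([0.3879, -0.102, 0.075], 0.65)]
top tag_blue_mark []
top tray_center [([0.2205, 0.3593, 0.0236], 0.78), ([0.6601, 0.1532, 0.0279], 0.76), ([0.2052, -0.2828, 0.0237], 0.56)]
top tumbler_mid [([0.3904, -0.1025, 0.0752], 0.82)]
top spray_left_mid [([0.655, 0.3197, 0.1022], 0.7)]
top spray_right_mid [([0.7359, -0.2661, 0.0992], 0.7)]
top water_bottle_mid [([0.5871, 0.4906, 0.1018], 0.7)]
top pink_basket_mid [([0.4352, -0.3779, 0.0362], 0.82)]
side lever_grip [([0.5524, -0.0072, 0.1036], 0.86)]
side lever_pointer [([0.727, 0.153, 0.042], 0.75)]
side tag_blue_mark [([0.6529, -0.0506, 0.0717], 0.59), ([0.6016, -0.0919, 0.0745], 0.43)]
side tray_center [([0.2055, -0.2828, 0.0241], 0.9), ([0.222, 0.3566, 0.0231], 0.74), ([0.6599, 0.1487, 0.0303], 0.68)]
side tumbler_mid [([0.3895, -0.1058, 0.0784], 0.9)]
side spray_left_mid [([0.6579, 0.321, 0.1014], 0.58)]
side spray_right_mid [([0.732, -0.2659, 0.0988], 0.63)]
side water_bottle_mid [([0.5845, 0.4868, 0.0953], 0.8), ([0.6529, -0.045, 0.0724], 0.16)]
side pink_basket_mid [([0.4362, -0.3805, 0.0365], 0.69)]
```

View pics/c9.png

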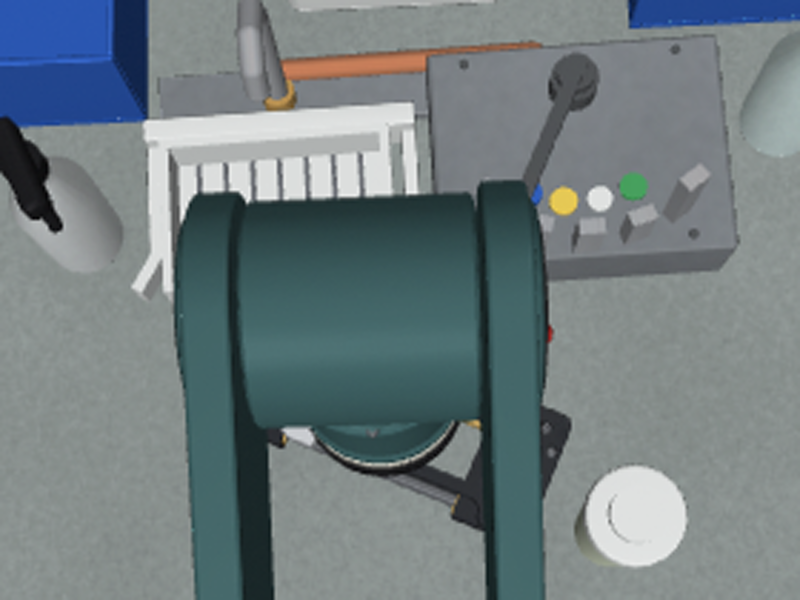

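The lever points at blue and its grip is back at 104 mm. The tray is seated and the bystanders are where they were. Handing in.

```bash
python3 -c "
from bench import robot
print(robot.close_job())"
```

```text
the job is handed in; nothing more can be done
None
```

I slid the tray home into the rinse bay and moved the red lever into the notch with the blue disc. The job was handed in at about 24 s; no verdict is reported.

- **Tray:** I pinched the near wall and slid it. Partway, its left corner caught the left guide's flare and the tray twisted about 35° in the grip, with a wrist force of about 65 N. I backed off, which straightened it, then let go. I finished by pushing with both open fingers until the stop's reaction force rose (13.5 N). The last views put its centre at about (.660, .151), against a bay centre of (.660, .150). It looks square in the picture; I did not measure its final angle.
- **Lever:** I pinched the stem, lifted it about 0.28 rad, swung it −0.6 rad, lowered it and let go. Afterwards its grip measured 104 mm high, where 105 is fully down. Its swing was about −0.44, where blue is at −0.45.
- **Pointer check:** The pointer network gave (.657, −.046), about 4–6 mm from the measured blue disc centre (.653–.656, −.050). The limit is 7 mm and the network is good to about 4 mm. In the final top view, the arm partly hid the lever and the blue disc.
- **Bystanders:** All five were within a few mm of where they started. The gripper was clear, with its force near 0.

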